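# Tip the taped neck block against the planing stop

## Task

Push over the standing wood block that has blue tape on it, so that it lies on the planing board with its taped face up and the end that was its top towards the stop, then push it along the board until that end is flush against the stop. Only push it with the fingers, never pick it up; leave the plain block standing where it is and everything else undisturbed.

Things in the scene. Friction and masses are not known exactly. Their poses are not given: they have to be found in the camera images.
- board: Fixed plywood planing board, 360 (its x) x 260 (its y) x 18 thick; origin at the centre of its underside, z up. Across its +x end is a pine stop, 35 wide, 260 long, rising 22 above the board; the stop's working face looks to the board's -x, 130 from the origin along +x. The board's x axis points to the robot's left (world +y), within 0.26 rad.
- stop_face (a point): Foot of the stop's working face: at mid-length of the stop, on the board's upper face (board frame x 130, y 0, z 18); axes as the board's.
- taped: Loose dark wood block, light stripe, 45 (its x) x 60 (its y) x 100 tall (its z), 0.13-0.25 kg, standing on end on the board, 185-215 short of the stop face; origin at its underside's centre. Blue tape covers its -x face and laps onto its top. Its +x points at the stop (within 0.2 rad). Pushed near the top of the taped face towards +x it tips, hardly sliding, and falls by itself past 24 degrees.
- taped_center (a point): Centre of the taped block, axes as the block's.
- taped_head (a point): Centre of the taped block's top end (its +z end), the end that must meet the stop; axes as the block's.
- plain: Loose block of the same size and wood without tape, standing on the board beside the taped one, 125 to 155 away centre to centre along the board's y, on either side of it; origin at the centre of its underside.
- glue_jar: Loose bystander: white glue jar with green lid, 66 dia x 85 tall (mm); origin at the centre of its underside; leave alone.
- brush_jar: Loose bystander: open glass jar, 76 dia x 100 tall, with a red brush handle sticking out to 165 high (mm); origin at the centre of its underside; leave alone.
- black_cup: Loose bystander: black tapered cup upside down, 60 dia x 75 tall (mm); origin at the centre of its underside; leave alone.
- scraper: Loose bystander: flat steel scraper, 50 x 110 x 6, rounded ends (mm); origin at the centre of its underside; leave alone.
- hammer: Loose bystander: hammer lying flat, handle towards its -x; leave alone.
- screwdriver: Loose bystander: screwdriver lying flat, handle towards its -x; leave alone.
There are look-alikes about, which are no part of the job. What is shaped like the taped but orange is not meant.

How it is judged (in metres and radians):
On the way, in this order (a step that is already met when the one before it is completed fails the run):
1. the taped block lies on the board, taped face up, short of the stop (angle between taped's own x axis and vertical above 2.98 rad and x of taped_head in the frame of board below 0.122 m and z of taped_center in the frame of board below 0.045 m), for 0.2 s.
2. its former top end is flush against the stop (angle between taped's own x axis and vertical above 2.98 rad and x of taped_head in the frame of board between 0.126 and 0.134 m and angle between the z axis of taped and the x axis of board, either way round below 0.07 rad and y of taped_head in the frame of board between -0.12 and 0.12 m and z of taped_center in the frame of board below 0.045 m), for 0.2 s.
At the end, for the whole second after the job is handed in: The taped block lies flat on the board, taped face up (within 9 degrees), its former top end within 4 mm of the stop face and square to it within 4 degrees, that end's centre over the stop's length, at rest; the plain block still stands within 12 mm of its start (all of step 2 and linear speed of taped below 0.01 m/s and angular speed of taped below 0.1 rad/s and angle between plain's own z axis and vertical below 0.1 rad and distance of plain from where it was at the start of the episode below 0.012 m); the robot touches nothing.
It fails at once if the taped block is lifted: its centre rises more than 18 mm above its standing height, or more than 18 mm above its lying height while it lies (z of taped_center in the frame of board above 0.086 m or (angle between taped's own x axis and vertical above 2.98 rad and z of taped_center in the frame of board above 0.0585 m)).
It fails at once if the plain block is moved more than 12 mm or tipped (angle between plain's own z axis and vertical above 0.2 rad or distance of plain from where it was at the start of the episode above 0.012 m).
It fails at once if another thing is moved more than 15 mm (distance of any of glue_jar, brush_jar, black_cup, scraper, hammer, screwdriver from where it was at the start of the episode above 0.015 m).
It also fails if it takes over 40 s, if anything falls off the work surface, if the arm or the gripper's body presses on something with over 40 N, if the wrist force passes 120 N, or if a joint passes its speed limit or range.

## Robot

A 6-joint arm with a two-finger parallel gripper is mounted at the origin on the work surface. World frame = base frame: x ahead of the robot, y to its left, z up, the work surface at z = 0. Lengths are in mm, angles in rad, forces in N, time in s.
With the tool pointing down it reaches from about 300 to 875 mm from the base axis. Payload 4.2 kg.
Tool frame: the origin (TCP) lies at the very end of the fingers, on their centre line; the grasp point (between the pads) lies 19 mm behind it; z points along the fingers, y is the line along which they close (so a half turn about z gives the same grasp; the last joint's range is limited). The gripper opens to 85 mm and grips with 20 to 120 N. Pads are 22 mm wide; open, the fingers measure 114 mm over their backs; the gripper's body (76 mm by 85 mm) begins 54 mm behind the grasp point. The pads swing forward as they close: fully open they stand 13 mm farther back than shut.
Start: joints at [-1.23, 0.32, 1.565, -0, 1.257, -0.02], TCP at [202.992, -537.995, 204.438] pointing down, gripper open.
Joint ranges: [-3.11, 3.11], [-0.84, 2.01], [0.21, 2.61], [-1.34, 4.49], [0.05, 2.63], [-2.56, 2.56]. Speed limits (rad/s): [2.57, 2.57, 3.14, 3.14, 3.14, 3.14].

## Interface

Orientations are given as a rotation vector (axis times angle).
In Python, from station import arm, imaging gives the robot as it stands.
- The arm moves only by the tool arm_command, never from a script. Its argument "commands" is a list of rows, each a list of 7 numbers: the turn, a rotation vector about the tool's x, y, z in degrees, then the shift along the tool's x, y, z in mm, then the closure, from 0 (fully open) to 1 (shut). In form: [[wx, wy, wz, dx, dy, dz, hand], ...]. A call has 1 to 12 rows; each row is the pose to reach, as a shift and turn from the pose commanded when the call began, along the tool's axes at that moment; what a row does not reach only later rows make up. A row lasts 1/12 s, in which the tool goes at most 41.7 mm and 7.16 degrees, less where a joint would pass 70% of its speed; a pose out of reach is approached as far as the arm can. A call with a gripper value outside its range is refused whole. The fingers move at their own pace and stop on an object; "newtons" is the grip in N (left out, the last holds). Time passes only in rows, so rows that repeat a pose let the fingers close. It gives the time, the measured TCP pose, the force, the opening and the grip force at its end, in the units of the state.
- arm.sense(): the state, without advancing time (a new reading comes with each control period).
- imaging.snapshot(name): name is "scene" or "side" or "wrist"; returns the picture (400x640x3 uint8, blue, green, red); there is no depth.
- imaging.get_calibration(name): a dict with "mtx" (3x3 intrinsics, pixels), "k1" (the pictures are not rectified: a ray, as slopes to the right and down, at radius r is drawn at 1 + k1 r^2 times it, then the intrinsics apply), "R" (3x3) and "t" (3): a world point X has camera coordinates R X + t; the wrist camera has in their place "hand_eye" (4x4, takes a point from camera to tool coordinates, whose origin is the TCP and whose axes are the flange's). Camera axes: x right, y down, z forward; pixel columns grow to the right and rows downward; lengths in mm; the calibration is good to about 2 mm. A picture is of the moment at which its call begins: read the wrist's pose just before it. get_calibration takes no time and is no camera call.
- arm.sign_off(): hands the job in; it is judged then, once.
The state is a dict: "t": time; "joints": joint angles; "joint_vel": joint speeds; "joint_efforts": joint torques, N m; "tcp_pos": TCP position; "ee_rot": TCP orientation; "force": force on the tool from outside, world axes, zero at the start; "torque": the same for the moment, N m; "finger_gap": opening from 0.0 (shut) to 1.0 (fully open); "grasp_force": force on a finger pad.
Only numpy, scipy, OpenCV 4.12 (cv2) and the standard library are available. Lean on these libraries where they do the work, as an engineer would, in place of code of your own. Each camera call takes 0.05 s, during which the arm holds its last target. There are 200 camera calls.

## Working session

There is one attempt and no reset: what is moved stays moved. The work goes in short steps, Python scripts to look and compute and a tool call to move; the robot and the scene stay as the last step left them, time stands still between calls to the robot, and variables do not carry over. Pictures are saved under pics/ and viewed, at most 10 in all, crops included, and the job is handed in when it is done.

Besides the shell and the picture viewer there is one more tool, called by a JSON object that holds its "name" and its "arguments", one argument or row to a line. arm_command: Moves the arm, as the interface text tells. Its arguments: {"type":"object","properties":{"commands":{"type":"array","items":{"type":"array","items":{"type":"number"}}},"newtons":{"type":"number"}},"required":["commands"]}

```bash
mkdir -p pics; ls; python3 - <<'E'
from station import arm, imaging
import cv2
s=arm.sense(); print(s['t'],s['tcp_pos'],s['ee_rot'],s['finger_gap'])
for n in('scene','side'):
    cv2.imwrite(f'pics/{n}0.png',imaging.snapshot(n)); c=imaging.get_calibration(n); print(n,c)
E
```

```text
pics
0.0 [ 202.7930295  -537.47654393  203.55885361] [-3.08885498e+00 -5.63335676e-01  5.42652082e-04] 1.0000017929022107
scene {'mtx': array([[496.74953665,   0.        , 314.67203691],
       [  0.        , 496.74953665, 204.5710113 ],
       [  0.        ,   0.        ,   1.        ]]), 'k1': -0.13819080874226944, 'R': array([[-0.07846339,  0.99689657,  0.00638171],
       [ 0.79002285,  0.06608264, -0.60950553],
       [-0.60803569, -0.04278217, -0.79275613]]), 't': array([  65.37656934, -393.05046297, 2032.7222995 ])}
side {'mtx': array([[468.42652919,   0.        , 320.08825483],
       [  0.        , 468.42652919, 201.51015597],
       [  0.        ,   0.        ,   1.        ]]), 'k1': -0.015245593769545037, 'R': array([[-0.97033195, -0.24149759,  0.01161137],
       [-0.19493741,  0.75303851, -0.62843648],
       [ 0.14302208, -0.61205548, -0.77777424]]), 't': array([ 547.03382002,  181.43676544, 1230.11012966])}
```

View pics/scene0.png

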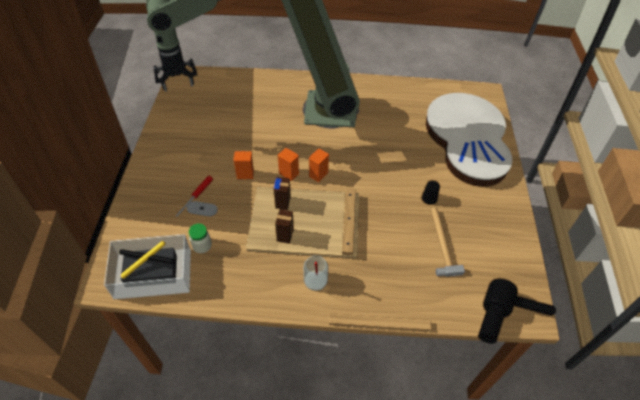

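View pics/side0.png

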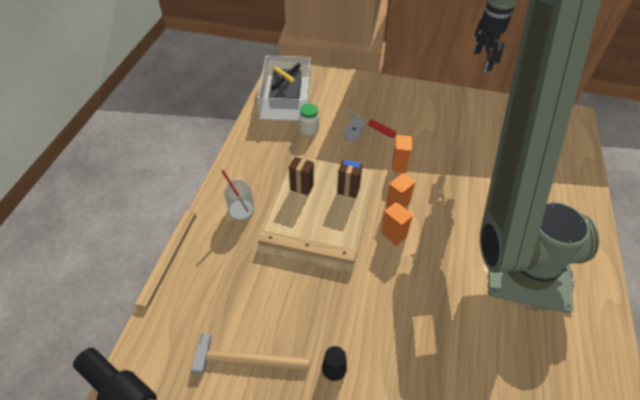

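The board is at about (303,220) in the scene view and (320,215) in the side view. These could be taken for the target:
- **Dark block with blue tape:** scene (282,194), side (349,178).
- **Dark plain block:** scene (285,227), side (302,176).
- **Three orange blocks:** scene (243,165), (288,163) and (318,165).

The dark one with the blue top is the target. I'll check it in enlarged crops.

```bash
python3 - <<'E'
import cv2
a=cv2.imread('pics/scene0.png')[145:265,235:369]; cv2.imwrite('pics/c1.png',cv2.resize(a,None,fx=5.8,fy=5,interpolation=cv2.INTER_CUBIC)[:600,:800] if 0 else cv2.resize(a,None,fx=5,fy=5,interpolation=cv2.INTER_CUBIC))
a=cv2.imread('pics/side0.png')[145:265,255:415]; cv2.imwrite('pics/c2.png',cv2.resize(a,None,fx=5,fy=5,interpolation=cv2.INTER_CUBIC))
E
```

```text
(no output)
```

View pics/c1.png

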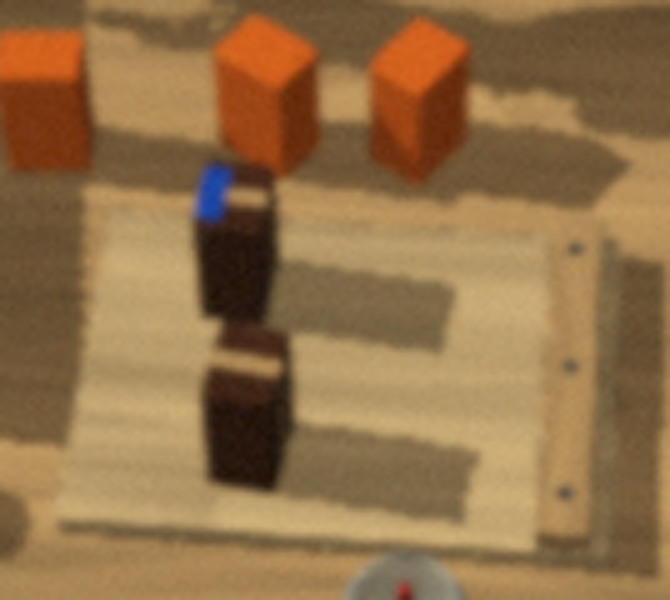

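View pics/c2.png

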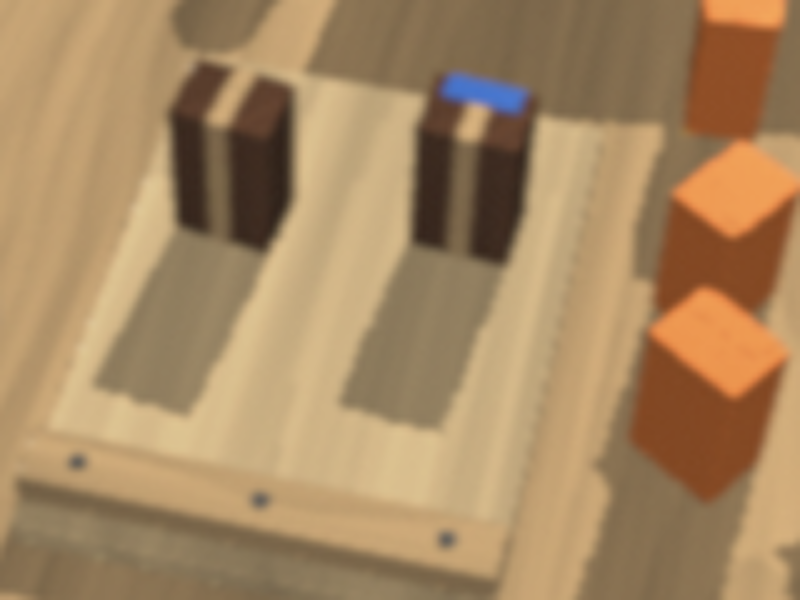

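The crops confirm it: the block with blue tape along its -x top edge is the robot-side one. Its top is at crop1 (235,190) and crop2 (480,105). The plain block is at crop1 (250,350) and crop2 (230,95). Next I'll fit the poses from the corners in both views.

```bash
cat > h.py <<'E'
import numpy as np, cv2
from scipy.optimize import least_squares
from station import imaging
C={n:imaging.get_calibration(n) for n in('scene','side')}
def proj(n,X):
    c=C[n]; return projc(c['R'],c['t'],c,X)
def projc(R,t,c,X):
    p=np.atleast_2d(X)@R.T+t; s=p[:,:2]/p[:,2:]
    s=s*(1+c['k1']*(s**2).sum(1,keepdims=True)); m=c['mtx']
    return s*[m[0,0],m[1,1]]+m[:2,2]
def rz(a): return np.array([[np.cos(a),-np.sin(a),0],[np.sin(a),np.cos(a),0],[0,0,1]])
def fit(obs,x0):
    # obs: (view, model pt, px); returns x,y,z,yaw
    def r(q): return np.concatenate([(proj(n,rz(q[3])@np.array(p,float)+q[:3])[0]-u) for n,p,u in obs])
    s=least_squares(r,x0,loss='soft_l1',x_scale=[10,10,10,.1]); return s.x,r(s.x).reshape(-1,2)
E
cat > f.py <<'E'
from h import *
S=lambda x,y:(235+x/5-.4,145+y/5-.4); D=lambda x,y:(255+x/5-.4,145+y/5-.4)
board=[('scene',(147.5,0,40),S(570,367)),('side',(147.5,0,40),D(260,500)),
('scene',(130,130,40),S(552,232)),('scene',(130,-130,40),S(540,540)),('scene',(165,130,40),S(602,235)),('scene',(165,-130,40),S(588,545)),
('side',(130,-130,40),D(30,432)),('side',(130,130,40),D(505,522)),('side',(165,-130,40),D(18,482)),('side',(165,130,40),D(497,578)),
('scene',(-180,-130,18),S(60,520)),('side',(-180,130,18),D(605,122)),('scene',(-180,130,18),S(95,192))]
def blk(s,d):
    k={'a':(-22.5,30,100),'b':(22.5,30,100),'c':(-22.5,-30,100),'d':(22.5,-30,100),'e':(-22.5,-30,0),'f':(22.5,-30,0),'g':(22.5,30,0)}
    return [('scene',k[i],S(*u)) for i,u in s.items()]+[('side',k[i],D(*u)) for i,u in d.items()]
taped=blk(dict(a=(210,163),b=(272,165),d=(272,207),c=(197,220),e=(203,315),f=(262,320)),dict(c=(437,75),a=(540,92),d=(420,130),b=(527,145),f=(415,243),g=(505,263)))
plain=blk(dict(a=(222,322),b=(287,330),c=(207,372),d=(282,382),e=(212,480),f=(275,490)),dict(c=(200,62),a=(293,85),d=(172,108),b=(270,130),f=(180,230),g=(265,250)))
Q={}
for n,o in(('board',board),('taped',taped),('plain',plain)):
    q,r=fit(o,[550,-80,0,1.57]); Q[n]=q; print(n,q.round(3),'\n',r.round(1).tolist())
b=Q['board']
for n in('taped','plain'): print(n,'in board',(rz(b[3]).T@(Q[n][:3]-b[:3])).round(1),Q[n][3]-b[3])
E
python3 f.py
```

```text
board [579.9   -55.508  -1.993   1.579] 
 [[-0.2, 0.7], [-0.3, 0.4], [-0.5, -2.8], [-0.9, -1.0], [-0.5, -2.8], [0.5, -1.3], [0.4, -1.0], [0.7, 0.6], [-1.4, -0.5], [-0.3, 0.6], [-1.3, 0.5], [-0.9, 1.4], [3.0, 4.1]]
taped [ 511.744 -134.875   22.199    1.577] 
 [[-0.6, -1.9], [0.4, -1.5], [-1.5, 4.1], [-0.3, 0.6], [0.3, 0.2], [1.6, 0.1], [-0.2, -0.8], [0.3, -0.4], [-0.2, -0.3], [-0.1, 0.7], [-0.7, 0.5], [1.6, 0.4]]
plain [ 646.098 -110.756   22.267    1.498] 
 [[-0.0, -1.5], [1.0, -1.3], [-0.8, 3.8], [-1.4, 3.7], [-0.0, 0.1], [1.0, -0.1], [-0.6, -1.4], [1.1, -1.0], [-0.7, 0.5], [0.4, 1.3], [-0.8, -0.3], [1.6, 0.7]]
taped in board [-78.8  68.8  24.2] -0.002556101914445108
plain in board [-55.8 -65.7  24.3] -0.08129128887968329
```

```bash
python3 - <<'E'
from station import imaging
c=imaging.get_calibration('wrist');print(c)
E
```

```text
{'mtx': array([[311.77696183,   0.        , 314.8780449 ],
       [  0.        , 311.77696183, 197.45468443],
       [  0.        ,   0.        ,   1.        ]]), 'k1': -3.0821816300951695e-05, 'hand_eye': array([[-2.33133530e-05, -9.63987352e-01, -2.65948085e-01,
         6.81736687e+01],
       [ 9.99999542e-01,  2.32001520e-04, -9.28601808e-04,
         3.78058643e-01],
       [ 9.56860759e-04, -2.65947985e-01,  9.63986905e-01,
        -1.68090165e+02],
       [ 0.00000000e+00,  0.00000000e+00,  0.00000000e+00,
         1.00000000e+00]])}
```

{"name": "arm_command", "arguments": {
  "commands": [
    [0,0,-7,38,-15,-20,0.7],
    [0,0,-14,76,-30,-40,0.7],
    [0,0,-21,114,-45,-46,0.7],
    [0,0,-28,152,-60,-46,0.7],
    [0,0,-35,190,-75,-46,0.7],
    [0,0,-42,228,-90,-46,0.7],
    [0,0,-49,266,-105,-46,0.7],
    [0,0,-56,304,-120,-46,0.7],
    [0,0,-63,345,-135,-46,0.7],
    [0,0,-70,385,-152,-46,0.7],
    [0,0,-70,385,-152,-46,0.7],
    [0,0,-70,385,-152,-46,0.7]
  ]
}}

```text
t: 1.1
tcp_pos: [511.0, -257.8, 249.6]
ee_rot: [-2.204, -2.237, 0.0]
force: [0.5, 0.3, -0.0]
finger_gap: 0.298
grasp_force: 0.0
```

```bash
python3 - <<'E'
from station import arm, imaging
import cv2,json
s=arm.sense(); print(s['tcp_pos'],s['ee_rot'])
im=imaging.snapshot('wrist'); json.dump([list(s['tcp_pos']),list(s['ee_rot'])],open('w1.json','w'))
cv2.imwrite('pics/w1.png',im); cv2.imwrite('pics/w1b.png',cv2.resize(im,None,fx=1.25,fy=1.25,interpolation=cv2.INTER_CUBIC))
E
```

```text
[ 510.96211814 -257.7917969   249.59473909] [-2.2035684e+00 -2.2374306e+00  2.7213329e-04]
```

View pics/w1b.png

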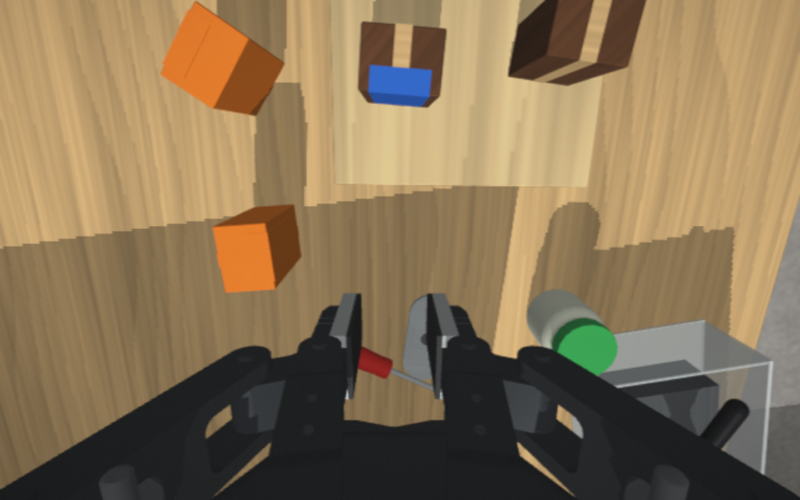

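The wrist picture shows the taped block with its blue lap and face at (400,85) of the enlarged picture. The board's -x edge runs from (336,184) to (588,187). The plain block is top right and the orange blocks are on the left. I'll refit with these points.

```bash
cat >> h.py <<'E'
from scipy.spatial.transform import Rotation as Ro
import json
def addwrist(name,jf):
    p,r=json.load(open(jf)); c=dict(imaging.get_calibration('wrist'))
    T=np.eye(4); T[:3,:3]=Ro.from_rotvec(r).as_matrix(); T[:3,3]=p
    M=np.linalg.inv(T@c['hand_eye']); c['R']=M[:3,:3]; c['t']=M[:3,3]; C[name]=c
E
python3 - <<'E'
s=open('f.py').read()
s=s.replace("Q={}","""addwrist('w1','w1.json'); W=lambda x,y:(x/1.25,y/1.25)
board=[o for o in board if o[1][1]!=130 or o[0]!='scene']+[('w1',(-180,130,18),W(336,184)),('w1',(-180,-130,18),W(588,187))]*2
taped=[o for o in taped if o[2]!=S(272,207)]+[('w1',(22.5,30,100),W(361,22)),('w1',(22.5,-30,100),W(446,29)),('w1',(-22.5,30,100),W(359,91)),('w1',(-22.5,-30,100),W(442,97))]*2
plain=[o for o in plain if o[2] not in(S(207,372),S(282,382))]+[('w1',(-22.5,30,0),W(509,76)),('w1',(-22.5,-30,0),W(566,85))][:0]
Q={}""")
open('f2.py','w').write(s)
E
python3 f2.py
```

```text
board [579.919 -54.972  -2.884   1.579] 
 [[-0.1, 0.9], [-0.4, 0.8], [-0.8, -0.8], [0.6, -1.1], [0.3, -0.7], [0.6, 1.0], [-1.4, -0.2], [-0.4, 1.0], [-1.1, 0.6], [-1.0, 1.8], [-0.6, 0.7], [0.3, -0.2], [-0.6, 0.7], [0.3, -0.2]]
taped [ 515.577 -136.689   18.79     1.526] 
 [[-0.8, -0.6], [0.2, 0.3], [-1.3, 1.9], [-0.7, 1.4], [0.5, 1.7], [-1.0, -0.9], [-0.7, 0.2], [-1.8, -0.7], [-1.9, 1.1], [-2.1, 0.1], [-0.1, 0.8], [-0.6, 0.0], [1.0, -1.0], [-0.8, 0.8], [-0.6, 0.2], [-0.6, 0.0], [1.0, -1.0], [-0.8, 0.8], [-0.6, 0.2]]
plain [ 646.867 -112.833   19.196    1.479] 
 [[-0.4, -0.8], [0.5, -0.5], [-0.8, 0.6], [0.2, 0.6], [-0.4, -1.3], [1.1, -0.6], [-0.7, 0.5], [0.1, 1.6], [-0.9, -0.4], [1.4, 0.9]]
taped in board [-81.2  65.   21.7] -0.05210977781841275
plain in board [-58.4 -66.5  22.1] -0.09920666711693293
```

{"name": "arm_command", "arguments": {
  "commands": [
    [0,0,3,10,2,36,0.7],
    [0,0,3,25,2,72,0.7],
    [0,0,3,40,2,105,0.7],
    [0,0,3,50,2,135,0.7],
    [0,0,3,53,2,142,0.7],
    [0,0,3,53,2,142,0.7]
  ]
}}

```text
t: 1.65
tcp_pos: [508.5, -207.0, 106.6]
ee_rot: [-2.264, -2.171, 0.004]
force: [-0.5, -0.2, 0.8]
finger_gap: 0.298
grasp_force: 0.0
```

```bash
python3 - <<'E'
from station import arm, imaging
import cv2
s=arm.sense(); print(s['tcp_pos'],s['ee_rot'],s['force'])
im=imaging.snapshot('wrist')
cv2.imwrite('pics/w2.png',im)
E
```

```text
[ 508.48157697 -206.97055758  106.56572434] [-2.2640756  -2.17109487  0.00405576] [-0.47230542 -0.24704487  0.76195175]
```

View pics/w2.png

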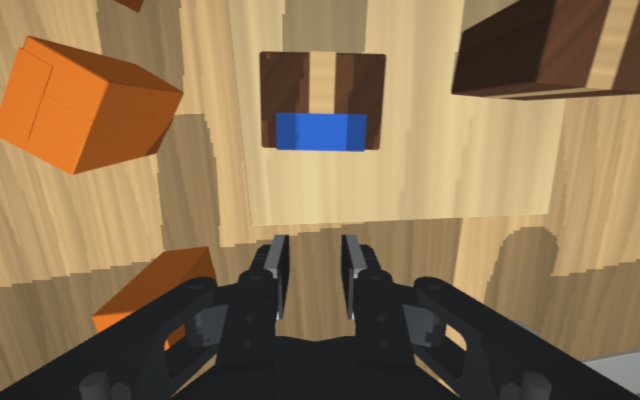

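The taped block is centred at (322,100), square to the tool, with its near top edge at row 150. The fingers are clear of the orange blocks at the left. I'll start the tipping push.

{"name": "arm_command", "arguments": {
  "commands": [
    [0,0,0,8,3,0,0.7],
    [0,0,0,16,3,0,0.7],
    [0,0,0,24,3,0,0.7],
    [0,0,0,30,3,0,0.7],
    [0,0,0,36,3,0,0.7],
    [0,0,0,42,3,0,0.7],
    [0,0,0,47,3,0,0.7],
    [0,0,0,50,3,0,0.7]
  ]
}}

```text
t: 2.37
tcp_pos: [516.0, -156.2, 108.5]
ee_rot: [2.265, 2.177, -0.0]
force: [-0.1, 0.7, 0.1]
finger_gap: 0.297
grasp_force: 0.0
```

```bash
python3 - <<'E'
from station import arm, imaging
import cv2
s=arm.sense(); print(s['tcp_pos'],s['ee_rot'],s['force'])
a=imaging.snapshot('wrist'); b=imaging.snapshot('side')[130:280,240:440]
cv2.imwrite('pics/m1.png',cv2.vconcat([a[:300],cv2.resize(b,(400,300)).copy() if 0 else cv2.copyMakeBorder(cv2.resize(b,(400,300),interpolation=cv2.INTER_CUBIC),0,0,0,240,0)]))
E
```

```text
[ 515.96090287 -156.20118381  108.48744472] [ 2.26539406e+00  2.17651807e+00 -7.25582968e-06] [-0.13340059  0.6590308   0.07902028]
```

View pics/m1.png

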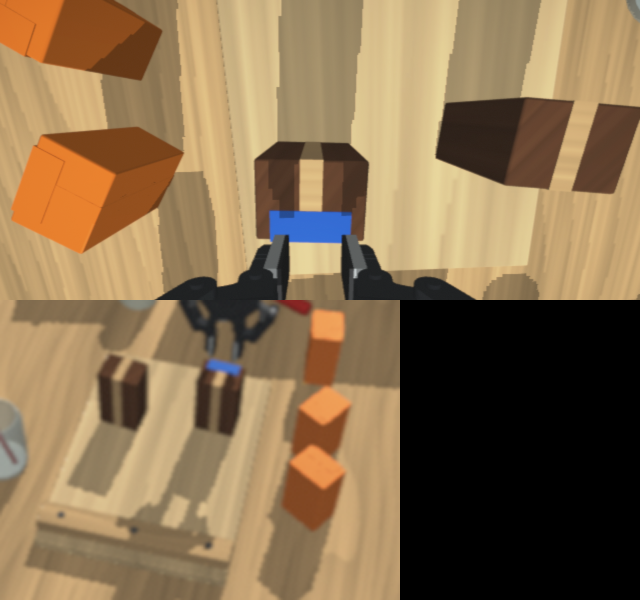

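The fingertips are right at the block's near top edge (row ~240) and there is no contact force yet. The push can go on.

{"name": "arm_command", "arguments": {
  "commands": [
    [0,0,0,5,0,0,0.7],
    [0,0,0,10,0,0,0.7],
    [0,0,0,14,0,0,0.7],
    [0,0,0,18,0,0,0.7],
    [0,0,0,22,0,0,0.7]
  ]
}}

```text
t: 2.88
tcp_pos: [516.8, -134.6, 108.4]
ee_rot: [2.266, 2.176, -0.0]
force: [0.1, 0.3, 0.8]
finger_gap: 0.301
grasp_force: 0.0
```

{"name": "arm_command", "arguments": {
  "commands": [
    [0,0,0,4,0,0,0.7],
    [0,0,0,8,0,0,0.7],
    [0,0,0,12,0,0,0.7],
    [0,0,0,15,0,0,0.7],
    [0,0,0,15,0,0,0.7],
    [0,0,0,15,0,0,0.7]
  ]
}}

```text
t: 3.38
tcp_pos: [517.5, -119.9, 108.5]
ee_rot: [2.266, 2.176, -0.0]
force: [0.3, 0.2, 0.2]
finger_gap: 0.3
grasp_force: 0.0
```

```bash
python3 - <<'E'
from station import arm, imaging
import cv2
s=arm.sense(); print(s['tcp_pos'],s['ee_rot'],s['force'])
a=imaging.snapshot('wrist'); b=imaging.snapshot('side')[130:280,240:440]
cv2.imwrite('pics/m2.png',cv2.vconcat([a[:300],cv2.copyMakeBorder(cv2.resize(b,(400,300),interpolation=cv2.INTER_CUBIC),0,0,0,240,0)]))
E
```

```text
[ 517.49162851 -119.92531593  108.45931488] [ 2.26552921e+00  2.17611347e+00 -1.33425507e-04] [0.29128194 0.16298596 0.22469348]
```

View pics/m2.png

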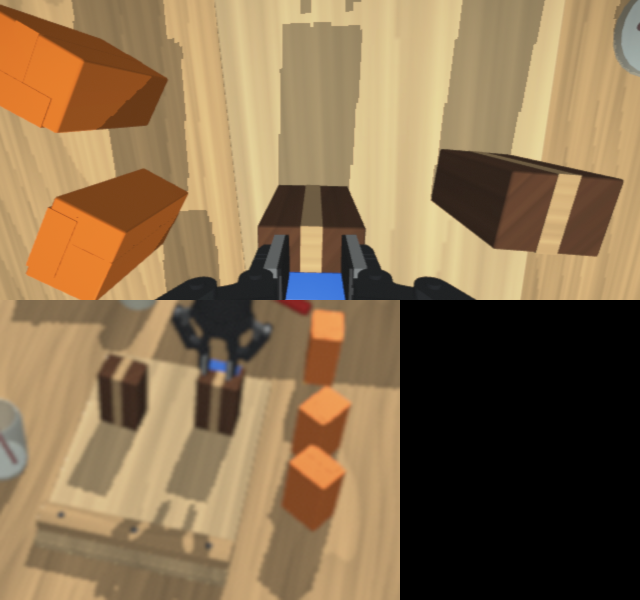

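The block still stands. The tips, not fully shut, sit a little above the nominal TCP and passed over its top. Nothing moved. I'll back off, lower by 22 mm and push again.

{"name": "arm_command", "arguments": {
  "commands": [
    [0,0,0,-20,0,0,0.7],
    [0,0,0,-45,0,0,0.7],
    [0,0,0,-68,0,0,0.7],
    [0,0,0,-75,0,0,0.7],
    [0,0,0,-75,0,10,0.7],
    [0,0,0,-75,0,22,0.7],
    [0,0,0,-75,0,22,0.7]
  ]
}}

```text
t: 4.07
tcp_pos: [512.5, -193.6, 83.8]
ee_rot: [-2.263, -2.172, 0.003]
force: [-1.1, 0.5, 0.5]
finger_gap: 0.3
grasp_force: 0.0
```

{"name": "arm_command", "arguments": {
  "commands": [
    [0,0,0,7,0,0,0.7],
    [0,0,0,14,0,0,0.7],
    [0,0,0,20,0,0,0.7],
    [0,0,0,25,0,0,0.7],
    [0,0,0,30,0,0,0.7],
    [0,0,0,35,0,0,0.7],
    [0,0,0,40,0,0,0.7]
  ]
}}

```text
t: 4.65
tcp_pos: [516.3, -154.4, 86.8]
ee_rot: [2.265, 2.176, 0.0]
force: [0.0, -0.7, -0.2]
finger_gap: 0.3
grasp_force: 0.2
```

```bash
python3 - <<'E'
from station import arm, imaging
import cv2
s=arm.sense(); print(s['tcp_pos'],s['ee_rot'],s['force'])
a=imaging.snapshot('wrist'); b=imaging.snapshot('side')[130:280,240:440]
cv2.imwrite('pics/m3.png',cv2.vconcat([a[:300],cv2.copyMakeBorder(cv2.resize(b,(400,300),interpolation=cv2.INTER_CUBIC),0,0,0,240,0)]))
E
```

```text
[ 516.28263823 -154.44713347   86.75159348] [2.26525231e+00 2.17561967e+00 4.66606456e-04] [ 0.03332592 -0.65377405 -0.19172866]
```

View pics/m3.png

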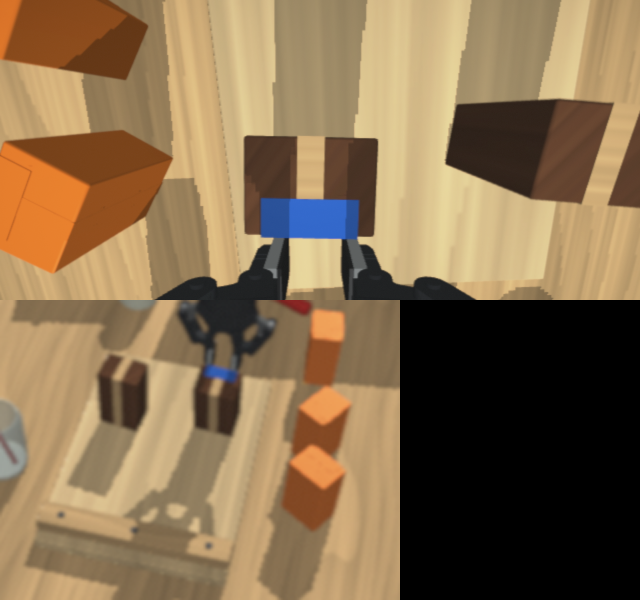

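The +x face is no longer visible and the reaction is -0.7 N in y, so the block is tipping now. I'll go on.

{"name": "arm_command", "arguments": {
  "commands": [
    [0,0,0,4,0,0,0.7],
    [0,0,0,8,0,0,0.7],
    [0,0,0,12,0,0,0.7],
    [0,0,0,16,0,0,0.7],
    [0,0,0,20,0,0,0.7],
    [0,0,0,24,0,0,0.7],
    [0,0,0,28,0,0,0.7],
    [0,0,0,32,0,0,0.7],
    [0,0,0,35,0,0,0.7],
    [0,0,0,35,0,0,0.7],
    [0,0,0,35,0,0,0.7],
    [0,0,0,35,0,0,0.7]
  ]
}}

```text
t: 5.75
tcp_pos: [517.5, -120.1, 86.4]
ee_rot: [2.266, 2.176, -0.0]
force: [-0.2, -0.3, -0.2]
finger_gap: 0.301
grasp_force: 0.0
```

```bash
python3 - <<'E'
from station import arm, imaging
import cv2
s=arm.sense(); print(s['tcp_pos'],s['ee_rot'],s['force'])
a=imaging.snapshot('wrist'); b=imaging.snapshot('side')[130:280,240:440]
cv2.imwrite('pics/m4.png',cv2.vconcat([a[:300],cv2.copyMakeBorder(cv2.resize(b,(400,300),interpolation=cv2.INTER_CUBIC),0,0,0,240,0)]))
E
```

```text
[ 517.49033602 -120.13254022   86.44293854] [ 2.26595613e+00  2.17569427e+00 -8.75212156e-05] [-0.16760012 -0.29212958 -0.24505238]
```

View pics/m4.png

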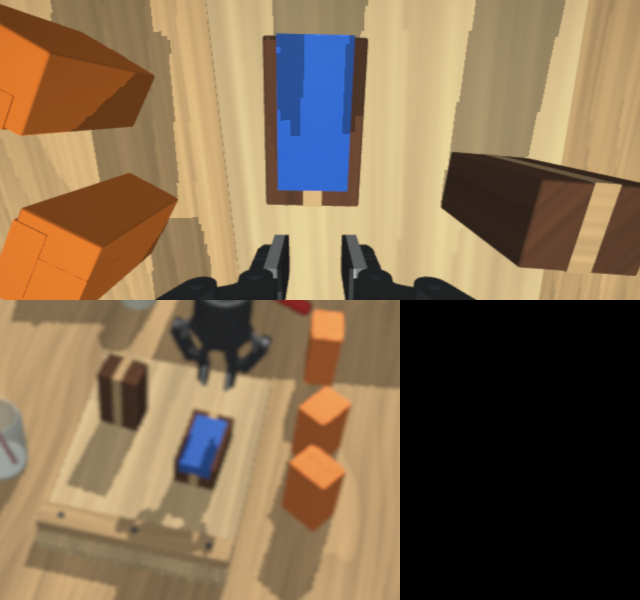

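The block lies taped face up at (313,120) in the wrist view. Its foot edge is at row 205, columns 267–359, and its far edge at row 37. All ten viewings are used, so the rest goes by numbers.

```bash
cat > g.py <<'E'
from h import *
from station import arm
def wpt(px,z):  # wrist pixel -> world at height z
    s=arm.sense(); json.dump([list(s['tcp_pos']),list(s['ee_rot'])],open('wn.json','w')); addwrist('w','wn.json')
    c=C['w']; m=c['mtx']; u=(np.array(px)-m[:2,2])/[m[0,0],m[1,1]]
    d=c['R'].T@np.array([u[0],u[1],1]); o=-c['R'].T@c['t']; return o+d*(z-o[2])/d[2]
E
python3 - <<'E'
from g import *
P=[wpt(p,63) for p in((267,205),(359,205),(264,36),(367,38))]
P=np.array(P); print(P.round(1)); f,h=P[:2].mean(0),P[2:].mean(0); print('len',np.hypot(*(h-f)[:2]),'yaw',np.arctan2(*(h-f)[1::-1]))
b=np.array([579.9,-55,0]); 
for q in(f,h): print((rz(1.579).T@(q-b)).round(1))
E
```

```text
[[ 488.1 -109.4   63. ]
 [ 547.  -111.8   63. ]
 [ 494.4  -11.2   63. ]
 [ 551.8  -14.6   63. ]]
len 97.87988588076858 yaw 1.513848148087108
[-55.1  62.8  63. ]
[42.6 56.5 63. ]
```

```bash
python3 - <<'E'
from g import *
for p in((177,200),(154,74)): print([wpt(p,z).round(0) for z in(100,0)])
E
```

```text
[array([448., -94., 100.]), array([ 401., -120.,    0.])]
[array([447., -33., 100.]), array([399., -20.,   0.])]
```

{"name": "arm_command", "arguments": {
  "commands": [
    [0,0,-1,-15,0,0,0.7],
    [0,0,-2,-30,0,0,0.7],
    [0,0,-3,-40,0,0,0.7],
    [0,0,-3,-40,0,0,0.7]
  ]
}}

```text
t: 6.18
tcp_pos: [516.0, -161.7, 86.4]
ee_rot: [2.21, 2.232, -0.0]
force: [0.5, 0.2, 0.2]
finger_gap: 0.301
grasp_force: 0.0
```

{"name": "arm_command", "arguments": {
  "commands": [
    [0,0,0,0,1,20,0.7],
    [0,0,0,0,1,40,0.7],
    [0,0,0,0,1,54,0.7],
    [0,0,0,0,1,57,0.7],
    [0,0,0,0,1,57,0.7]
  ]
}}

```text
t: 6.6
tcp_pos: [516.1, -159.4, 28.5]
ee_rot: [-2.207, -2.233, 0.002]
force: [-0.8, 0.5, 0.2]
finger_gap: 0.297
grasp_force: 0.0
```

{"name": "arm_command", "arguments": {
  "commands": [
    [0,0,0,8,1,0,0.7],
    [0,0,0,16,1,0,0.7],
    [0,0,0,24,1,0,0.7],
    [0,0,0,30,1,0,0.7],
    [0,0,0,35,1,0,0.7],
    [0,0,0,40,1,0,0.7],
    [0,0,0,45,1,0,0.7],
    [0,0,0,50,1,0,0.7],
    [0,0,0,55,1,0,0.7],
    [0,0,0,60,1,0,0.7]
  ]
}}

```text
t: 7.43
tcp_pos: [517.2, -99.8, 29.6]
ee_rot: [2.208, 2.234, -0.0]
force: [-0.4, -1.3, 1.1]
finger_gap: 0.299
grasp_force: 1.0
```

{"name": "arm_command", "arguments": {
  "commands": [
    [0,0,0,5,0,0,0.7],
    [0,0,0,10,0,0,0.7],
    [0,0,0,15,0,0,0.7],
    [0,0,0,20,0,0,0.7],
    [0,0,0,25,0,0,0.7],
    [0,0,0,30,0,0,0.7],
    [0,0,0,35,0,0,0.7],
    [0,0,0,40,0,0,0.7],
    [0,0,0,45,0,0,0.7],
    [0,0,0,50,0,0,0.7]
  ]
}}

```text
t: 8.27
tcp_pos: [516.5, -49.5, 29.4]
ee_rot: [2.208, 2.234, -0.0]
force: [0.0, -2.1, 1.5]
finger_gap: 0.304
grasp_force: 1.2
```

{"name": "arm_command", "arguments": {
  "commands": [
    [0,0,0,2,0,0,0.7],
    [0,0,0,4,0,0,0.7],
    [0,0,0,6,0,0,0.7],
    [0,0,0,6,0,0,0.7]
  ]
}}

```text
t: 8.6
tcp_pos: [516.3, -43.5, 29.3]
ee_rot: [-2.208, -2.234, -0.0]
force: [-0.1, -0.3, -0.3]
finger_gap: 0.297
grasp_force: 0.0
```

{"name": "arm_command", "arguments": {
  "commands": [
    [0,0,0,1,0,0,0.7],
    [0,0,0,2,0,0,0.7],
    [0,0,0,3,0,0,0.7],
    [0,0,0,3,0,0,0.7]
  ]
}}

```text
t: 8.93
tcp_pos: [516.3, -40.8, 29.3]
ee_rot: [-2.208, -2.234, 0.0]
force: [-0.4, 0.8, 0.2]
finger_gap: 0.302
grasp_force: 0.3
```

{"name": "arm_command", "arguments": {
  "commands": [
    [0,0,0,1,0,0,0.7],
    [0,0,0,2,0,0,0.7],
    [0,0,0,3,0,0,0.7]
  ]
}}

```text
t: 9.18
tcp_pos: [516.3, -37.9, 29.3]
ee_rot: [-2.208, -2.234, 0.0]
force: [0.6, -0.9, -0.0]
finger_gap: 0.303
grasp_force: 0.4
```

{"name": "arm_command", "arguments": {
  "commands": [
    [0,0,0,1,0,0,0.7],
    [0,0,0,2,0,0,0.7]
  ]
}}

```text
t: 9.35
tcp_pos: [516.3, -35.8, 29.3]
ee_rot: [-2.208, -2.234, 0.0]
force: [-0.5, 0.1, -0.2]
finger_gap: 0.3
grasp_force: 0.4
```

{"name": "arm_command", "arguments": {
  "commands": [
    [0,0,0,1,0,0,0.7],
    [0,0,0,2,0,0,0.7]
  ]
}}

```text
t: 9.52
tcp_pos: [516.2, -35.4, 29.5]
ee_rot: [2.205, 2.235, -0.004]
force: [-2.0, -9.9, 2.9]
finger_gap: 0.303
grasp_force: 5.2
```

{"name": "arm_command", "arguments": {
  "commands": [
    [0,0,0,1,0,0,0.7],
    [0,0,0,2,0,0,0.7]
  ]
}}

```text
t: 9.68
tcp_pos: [516.1, -35.2, 29.8]
ee_rot: [2.202, 2.235, -0.007]
force: [-2.9, -17.5, 3.7]
finger_gap: 0.303
grasp_force: 8.8
```

```bash
python3 - <<'E'
from g import *
import cv2
im=imaging.snapshot('wrist'); cv2.imwrite('pics/w5.png',im); print(arm.sense()['tcp_pos'],arm.sense()['force'])
b,g,r=[im[...,i].astype(int) for i in range(3)]
m=((b>r+30)&(b>90)).astype(np.uint8); ys,xs=np.nonzero(m); print('blue',xs.min(),xs.max(),ys.min(),ys.max(), cv2.minAreaRect(np.c_[xs,ys].astype(np.float32)))
for c in(290,313,335): print(c,[tuple(int(v) for v in im[y,c]) for y in range(max(0,ys.min()-24),ys.min()+3,2)])
E
```

```text
[516.05597529 -35.26156796  29.85327254] [ -2.88943262 -14.96630349   2.85064316]
blue 255 370 0 216 ((312.5, 108.0), (216.0, 115.0), 90.0)
290 [(137, 74, 41), (137, 74, 41)]
313 [(137, 75, 41), (137, 75, 40)]
335 [(138, 76, 42), (137, 75, 40)]
```

The reaction rose to 15–17 N at TCP y = -35, which is where the stop contact was predicted. I'll back off straight, rise and measure squareness and gap.

{"name": "arm_command", "arguments": {
  "commands": [
    [0,0,0,-4,0,0,0.7],
    [0,0,0,-8,0,0,0.7],
    [0,0,0,-20,0,0,0.7],
    [0,0,0,-40,0,0,0.7],
    [0,0,0,-60,0,-30,0.7],
    [0,0,0,-60,0,-65,0.7],
    [0,0,0,-60,0,-100,0.7],
    [0,0,0,-60,0,-140,0.7],
    [0,0,0,-60,0,-170,0.7],
    [0,0,0,-60,0,-170,0.7],
    [0,0,0,-60,0,-170,0.7]
  ]
}}

```text
t: 10.65
tcp_pos: [518.1, -92.5, 201.3]
ee_rot: [2.206, 2.232, 0.004]
force: [-0.0, -0.7, -1.0]
finger_gap: 0.3
grasp_force: 0.0
```

```bash
python3 - <<'E'
from g import *
import cv2
im=imaging.snapshot('wrist'); cv2.imwrite('pics/w6.png',im); s=arm.sense(); print(s['t'],s['tcp_pos'],s['force'])
b,g,r=[im[...,i].astype(int) for i in range(3)]
m=((b>r+30)&(b>90)).astype(np.uint8)
n,l,st,_=cv2.connectedComponentsWithStats(m); i=1+st[1:,4].argmax(); ys,xs=np.nonzero(l==i)
bx=cv2.boxPoints(cv2.minAreaRect(np.c_[xs,ys].astype(np.float32))); print(st[i]); P=np.array([wpt(p,63) for p in bx]); print(bx.round(1).tolist(),P.round(1).tolist())
for k in range(2): e=P[k+1]-P[k]; print('edge',np.hypot(*e[:2]).round(1),np.arctan2(e[1],e[0]).round(3))
B=np.array([579.9,-55,0]); print((np.array([rz(1.579).T@(p-B) for p in P])).round(1).tolist())
x0=st[i,0]; w=st[i,2]; y0=st[i,1]
for c in np.linspace(x0-6,x0+w+6,5).astype(int): print(c,[int(v) for v in im[max(0,y0-36):y0+6,c].sum(1)])
E
```

```text
10.7 [516.84973155 -92.17865225 199.43168477] [0.17170966 0.81343299 0.16790565]
[ 286    0   51  100 4937]
[[286.0, 0.0], [336.0, 0.0], [336.0, 99.0], [286.0, 99.0]] [[491.0, 67.7, 63.0], [534.2, 68.2, 63.0], [536.6, -13.2, 63.0], [490.0, -13.8, 63.0]]
edge 43.1 0.012
edge 81.5 -1.541
[[123.5, 87.9, 63.0], [123.6, 44.7, 63.0], [42.1, 43.0, 63.0], [42.0, 89.6, 63.0]]
280 [191, 190, 191, 191, 192, 188]
295 [327, 327, 327, 327, 328, 330]
311 [326, 329, 327, 328, 327, 329]
327 [327, 327, 327, 328, 329, 326]
343 [193, 191, 192, 192, 193, 193]
```

{"name": "arm_command", "arguments": {
  "commands": [
    [0,0,0,35,0,-20,0.7],
    [0,0,0,70,0,-40,0.7],
    [0,0,0,90,0,-50,0.7],
    [0,0,0,90,0,-50,0.7],
    [0,0,0,90,0,-50,0.7]
  ]
}}

```text
t: 11.12
tcp_pos: [515.4, -1.4, 248.0]
ee_rot: [-2.205, -2.236, 0.003]
force: [-0.1, -0.3, -0.4]
finger_gap: 0.297
grasp_force: 0.0
```

```bash
python3 - <<'E'
from g import *
import cv2
im=imaging.snapshot('wrist'); cv2.imwrite('pics/w7.png',im); s=arm.sense(); print(s['t'],s['tcp_pos'])
b,g,r=[im[...,i].astype(int) for i in range(3)]
m=((b>r+30)&(b>90)).astype(np.uint8)
n,l,st,_=cv2.connectedComponentsWithStats(m); i=1+st[1:,4].argmax(); x0,y0,w,h,_=st[i]; print(st[i])
L=np.array([[np.nonzero(l[y]==i)[0].min()-.5,y] for y in range(y0+8,y0+h-8)]);R=np.array([[np.nonzero(l[y]==i)[0].max()+.5,y] for y in range(y0+8,y0+h-8)])
Bt=np.array([[x,np.nonzero(l[:,x]==i)[0].max()+.5] for x in range(x0+6,x0+w-6)]);Tp=np.array([[x,np.nonzero(l[:,x]==i)[0].min()-.5] for x in range(x0+6,x0+w-6)])
B=np.array([579.9,-55,0])
def rep(n,E,z,ax):
    P=np.array([rz(1.579).T@(wpt(p,z)-B) for p in E[::4]]); k=np.polyfit(P[:,1-ax],P[:,ax],1); print(n,'slope',k[0].round(4),'mean',P.mean(0).round(1))
rep('left',L,63,1);rep('right',R,63,1);rep('foot tape edge',Bt,63,0);rep('head edge',Tp,63,0)
for c in np.linspace(x0-40,x0+w+40,7).astype(int): print(c,[int(v) for v in im[max(0,y0-40):y0+12,c].sum(1)])
E
```

```text
11.1667 [515.0899162   -2.16315311 247.52576268]
[ 294  102   42   82 3247]
left slope -0.0082 mean [87.4 87.2 63. ]
right slope 0.0002 mean [87.6 42.8 63. ]
foot tape edge slope -0.0053 mean [40.6 65.1 63. ]
head edge slope -0.0043 mean [131.2  65.5  63. ]
254 [447, 449, 450, 450, 452, 452, 454, 455, 457, 456, 458, 457, 458, 457, 459, 458, 460, 460, 460, 462, 464, 464, 464, 464, 465, 464, 466, 464, 467, 467, 468, 468, 469, 467, 469, 467, 469, 469, 468, 469, 469, 469, 470, 471, 470, 470, 471, 471, 471, 471, 471, 471]
274 [363, 363, 363, 365, 362, 364, 364, 359, 334, 350, 432, 438, 441, 446, 448, 451, 455, 455, 449, 441, 445, 453, 459, 464, 464, 463, 457, 453, 453, 455, 459, 455, 453, 462, 468, 467, 459, 444, 433, 434, 431, 444, 508, 514, 515, 515, 514, 514, 515, 513, 513, 515]
294 [345, 345, 345, 344, 346, 347, 346, 344, 339, 336, 421, 443, 449, 453, 453, 436, 339, 325, 322, 315, 317, 325, 330, 333, 333, 331, 327, 324, 324, 323, 327, 325, 322, 313, 307, 306, 303, 308, 308, 306, 292, 265, 272, 272, 270, 266, 265, 267, 268, 261, 260, 258]
315 [366, 367, 366, 366, 366, 368, 367, 366, 36
[... 312 characters left out ...]
 323, 319, 319, 325, 331, 336, 332, 327, 316, 306, 306, 305, 304, 306, 304, 305, 313, 316, 313, 310, 311, 312, 296, 249, 263, 262, 264, 265, 260, 259, 259, 257, 256, 255]
355 [339, 342, 342, 342, 344, 340, 341, 341, 337, 308, 355, 437, 445, 455, 461, 455, 446, 448, 450, 447, 447, 458, 467, 472, 460, 431, 423, 427, 434, 440, 438, 436, 435, 436, 446, 450, 448, 442, 439, 439, 443, 429, 424, 487, 495, 496, 496, 496, 498, 496, 498, 498]
376 [343, 343, 344, 344, 344, 344, 343, 344, 341, 327, 339, 420, 439, 446, 454, 453, 446, 446, 446, 446, 447, 454, 454, 429, 411, 395, 388, 391, 412, 435, 438, 439, 437, 436, 443, 448, 446, 442, 437, 434, 441, 452, 429, 487, 494, 493, 493, 493, 493, 494, 493, 493]
```

The head edge measures 131 mm in the board frame, so it sits against the 130 mm stop face. It is square within 0.01 rad, and the arm is clear. I'll hand in.

```bash
python3 -c "
from station import arm
print(arm.sign_off())"
```

```text
the job is handed in; nothing more can be done
None
```

Job handed in: the taped block lies taped face up on the board with its former top end against the stop, measured at 131 mm against the 130 mm face (good to about 2 mm) and square within 0.01 rad; it was only pushed, and the arm never went near the plain block or the bystanders, though I took no last measurement of them.

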